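Fetch the matching board support pin from the revolving magazine

TASK

The tooling plate lacks one of its four board support pins. Turn the revolving magazine by its knob until the pin that matches the three on the plate (same height, same flat head) stands in the opening of the clear hood, lift it out, and stand it upright on the plate's free mark, centred on the mark's cross, so that it stays standing by itself without wobbling. Leave the three pins on the plate where they stand and the other pins upright in the magazine, and do not let the pin fall over.

Things in the scene. Friction and masses are not known exactly. Their poses are not given: they have to be found in the camera images.
- magazine: Fixed round grey housing of the revolving pin magazine, 224 mm across; origin at the centre of its underside on the bench. A clear hood (220 mm across, flat top 128 to 132 mm above the bench, screw heads to 135, with a side wall) covers all but a sector 44 degrees either side of the housing's own -x, open at top and side. Only a pin standing in that opening can be taken out, upwards.
- window (a point): Point fixed to the housing where the pocket that faces the opening stands: 80 mm from the axis along the magazine's -x, at the height of the pocket floor (30 mm above the bench).
- turntable (a joint): Angle of the aluminium turntable under the hood (rad), 0 at the start, growing counter-clockwise seen from above; turns a full turn either way, stays where left (friction about 0.06 N m, slightly damped). Six black round pockets (25 mm inside, 31 mm outside, rims 24 mm above their floor) stand on it 60 degrees apart, 80 mm from the axis; five hold pins, the one nearest the opening is empty.
- knob_grip (a point): Point to grip the turntable's knob, on the axis, 156 mm above the bench. The black fluted knob is 40 mm in diameter, from 136 to 162 mm above the bench, above the hood; below it a flat collar 52 mm across ends at 135 mm. It is fixed to the turntable.
- support_pin: The wanted loose pin, 90 mm tall, 50 to 100 g: steel foot 22 mm in diameter and 26 mm high, stem 10 mm, dark grey flat-topped cylindrical head 16 mm in diameter over the top 28 mm (grip it there). Origin at the centre of the foot's underside, z along the pin. Starts upright in one of the pockets, with 1.5 mm of play all round.
- short_pin_a: Loose pin in a pocket, the wanted pin's foot and flat head but only 60 mm tall. Origin under the foot.
- short_pin_b: As short_pin_a.
- pointed_pin_a: Loose pin in a pocket, 90 mm tall like the wanted pin, but all stem, 10 mm thick, ending in a point. Origin under the foot.
- pointed_pin_b: As pointed_pin_a.
- tooling_plate: Fixed flat steel plate, 112 (its x) by 152 (its y) by 12 mm high; origin at the centre of its underside. Four engraved circles 26 mm across at x = -25 or 25, y = -45 or 45 mm from its centre; a pin stands on each of three.
- free_mark: Thin engraved cross in the circle where no pin stands; origin at its centre on the plate's top, 12 mm above the bench. It is flat: no hole or rim.
- plate_pin_1: Loose pin of the wanted kind, standing on a mark of the plate; origin under the foot.
- plate_pin_2: As plate_pin_1.
- plate_pin_3: As plate_pin_1.
Things that resemble listed ones, but are neither listed nor needed, are in the scene too. What is shaped like the plate_pin_3 but purple is not meant.

How it is judged (in metres and radians):
On the way, in this order (a step that is already met when the one before it is completed fails the run):
1. the wanted pin, upright in its pocket, has been turned to the opening of the hood (within 45 mm sideways of the window point) (x of support_pin in the frame of magazine below -0.06 m and y of support_pin in the frame of magazine between -0.045 and 0.045 m and height (world z) of support_pin below 0.036 m and angle between support_pin's own z axis and vertical below 0.25 rad), for 0.2 s.
2. the wanted pin has been lifted clear of the magazine (its foot 35 mm above the pocket floor or beside the magazine) ((height (world z) of support_pin above 0.065 m or horizontal distance between support_pin and magazine above 0.13 m)), for 0.1 s.
At the end, for the whole second after the job is handed in: The wanted pin stands by itself on the plate, its foot within 6 mm of the free mark's centre, tilted less than 2 degrees and at rest; the three plate pins stand within 6 mm of where they were; the other four pins are upright in the magazine (horizontal distance between support_pin and free_mark below 0.006 m and angle between support_pin's own z axis and vertical below 0.035 rad and height (world z) of support_pin between 0.009 and 0.015 m and linear speed of support_pin below 0.01 m/s and angular speed of support_pin below 0.1 rad/s and horizontal distance between each of short_pin_a, pointed_pin_a, short_pin_b, pointed_pin_b and magazine below 0.095 m and angle between each of short_pin_a, pointed_pin_a, short_pin_b, pointed_pin_b's own z axis and vertical below 0.3 rad and height (world z) of each of short_pin_a, pointed_pin_a, short_pin_b, pointed_pin_b below 0.05 m and distance of each of plate_pin_1, plate_pin_2, plate_pin_3 from where it was at the start of the episode below 0.006 m and angle between each of plate_pin_1, plate_pin_2, plate_pin_3's own z axis and vertical below 0.05 rad); the robot touches nothing.
It fails at once if the wanted pin falls over (tilts more than 45 degrees) (angle between support_pin's own z axis and vertical above 0.785 rad).
It fails at once if a pin on the plate is knocked over or shoved more than 15 mm (angle between any of plate_pin_1, plate_pin_2, plate_pin_3's own z axis and vertical above 0.5 rad or distance of any of plate_pin_1, plate_pin_2, plate_pin_3 from where it was at the start of the episode above 0.015 m).
It fails at once if another pin falls over or leaves the magazine (angle between any of short_pin_a, pointed_pin_a, short_pin_b, pointed_pin_b's own z axis and vertical above 0.6 rad or horizontal distance between any of short_pin_a, pointed_pin_a, short_pin_b, pointed_pin_b and magazine above 0.12 m).
It also fails if it takes over 67 s, if anything falls off the work surface, if the arm or the gripper's body presses on something with over 40 N, if the wrist force passes 120 N, or if a joint passes its speed limit or range.

ROBOT

A 7-joint arm with a two-finger parallel gripper is mounted at the origin on a cart in front of the work surface, level with it; the furniture and walls round the work are solid. World frame = base frame: x ahead of the robot, y to its left, z up, the work surface at z = 0. Lengths are in mm, angles in rad, forces in N, time in s.
With the tool pointing down it reaches from about 400 to 875 mm from the base axis. Payload 4.4 kg.
Tool frame: the origin (TCP) lies midway between the tips of the shut fingers; the grasp point (between the pads) lies 19 mm behind it; z points along the fingers, y is the line along which they close (so a half turn about z gives the same grasp; the last joint's range is limited). The gripper opens to 85 mm and grips with 20 to 120 N. Pads are 22 mm wide; open, the fingers measure 114 mm over their backs; the gripper's body (76 mm by 85 mm) begins 54 mm behind the grasp point. The pads swing forward as they close: fully open they stand 13 mm farther back than shut.
Start: joints at [1.176, 0.628, 0.038, 1.517, -0.027, 0.996, -0.02], TCP at [209.918, -615.185, 231.313] pointing down, gripper open.
Joint ranges: [-3.06, 3.06], [-0.37, 2.12], [-1.25, 1.32], [0.18, 2.47], [-1.1, 4.24], [0.23, 1.98], [-2.94, 2.94]. Speed limits (rad/s): [2.57, 2.57, 3.14, 3.14, 3.14, 3.14, 3.14].

INTERFACE

Orientations are given as [roll, pitch, yaw] about the fixed x, y, z axes, in that order (R = Rz(yaw) Ry(pitch) Rx(roll)).
In Python, from cell import read_state, get_image, finish_job gives the robot as it stands.
- The arm moves only by the tool send_rows, never from a script. Its argument "series" is a list of rows, each an object of numbers: "ax", "ay", "az": the turn, a rotation vector about the tool's x, y, z in rad; "dx", "dy", "dz": the shift along the tool's x, y, z in cm; "hand": the closure, from 0 (fully open) to 1 (shut). In form: [{"ax": .., "ay": .., "az": .., "dx": .., "dy": .., "dz": .., "hand": ..}, ...]. A call has 1 to 10 rows; each row is the pose to reach, as a shift and turn from the pose commanded when the call began, along the tool's axes at that moment; what a row does not reach only later rows make up. A row lasts 1/10 s, in which the tool goes at most 50 mm and 8.59 degrees, less where a joint would pass 70% of its speed; a pose out of reach is approached as far as the arm can. A call with a gripper value outside its range is refused whole. The fingers move at their own pace and stop on an object; the grip force is fixed at half the most. Time passes only in rows, so rows that repeat a pose let the fingers close. It gives the time, the measured TCP pose, the force, the opening and the grip force at its end, in the units of the state.
- read_state(): the state, without advancing time (a new reading comes with each control period).
- get_image(name): name is "side" or "top"; returns a dict with "pixels" (400x640x3 uint8, red, green, blue), "mtx" (3x3 intrinsics, pixels), "R" (3x3) and "t" (3): a world point X has camera coordinates R X + t. Camera axes: x right, y down, z forward; pixel columns grow to the right and rows downward; lengths in mm; the calibration is good to about 2 mm. A picture is of the moment at which its call begins. There is no depth.
- finish_job(): hands the job in; it is judged then, once.
The state is a dict: "clock": time; "qpos": joint angles; "qd": joint speeds; "tau": joint torques, N m; "eef_pos": TCP position; "tool_rot": TCP orientation; "force": force on the tool from outside, world axes, zero at the start; "torque": the same for the moment, N m; "width": finger opening in mm; "gripper_force": force on a finger pad.
Only numpy, scipy, OpenCV 4.12 (cv2) and the standard library are available. Lean on these libraries where they do the work, as an engineer would, in place of code of your own. Each camera call takes 0.05 s, during which the arm holds its last target. There are 200 camera calls.

## Working session

There is one attempt and no reset: what is moved stays moved. The work goes in short steps, Python scripts to look and compute and a tool call to move; the robot and the scene stay as the last step left them, time stands still between calls to the robot, and variables do not carry over. Pictures are saved under pics/ and viewed, at most 10 in all, crops included, and the job is handed in when it is done.

Besides the shell and the picture viewer there is one more tool, called after "Call:" as a command line: name --argument value ..., lists and objects as JSON in quotes. send_rows: Moves the arm, as the interface text tells. Its arguments: {"type":"object","properties":{"series":{"type":"array","items":{"type":"object","properties":{"ax":{"type":"number"},"ay":{"type":"number"},"az":{"type":"number"},"dx":{"type":"number"},"dy":{"type":"number"},"dz":{"type":"number"},"hand":{"type":"number"}}}}},"required":["series"]}

```bash
mkdir -p pics; python3 - <<'E'
from cell import *
import cv2,numpy as np
s=read_state();print({k:np.round(v,3).tolist() for k,v in s.items()})
for n in("side","top"):
    d=get_image(n);cv2.imwrite(f"pics/{n}0.png",d["pixels"][:,:,::-1]);print(n,d["mtx"].tolist(),d["R"].round(4).tolist(),d["t"].round(1).tolist(),(-d["R"].T@d["t"]).round(0))
E
```

```text
{'clock': 0.0, 'qpos': [1.176, 0.629, 0.038, 1.518, -0.027, 0.996, -0.02], 'qd': [0.001, -0.001, -0.0, 0.001, -0.0, -0.0, 0.0], 'tau': [0.0, -56.341, 1.226, -19.344, 0.011, 0.011, 0.0], 'eef_pos': [209.691, -614.581, 230.417], 'tool_rot': [-3.14, 0.0, 0.329], 'force': [0.719, 0.094, 0.31], 'torque': [0.037, 0.059, -0.048], 'gripper_force': 0.0, 'width': 85.545}
side [[446.0022494769817, 0.0, 324.9423248211969], [0.0, 446.0022494769817, 197.77809148627523], [0.0, 0.0, 1.0]] [[0.9992, -0.0377, -0.013], [-0.0347, -0.6614, -0.7492], [0.0196, 0.7491, -0.6622]] [-561.6, 93.3, 1056.6] [ 544. -751.  762.]
top [[368.4247905687344, 0.0, 318.85875576915697], [0.0, 368.4247905687344, 200.4598437227131], [0.0, 0.0, 1.0]] [[-0.03, -0.9995, 0.0007], [-0.977, 0.0292, -0.2113], [0.2112, -0.007, -0.9774]] [13.6, 561.3, 1027.1] [ 332.    4. 1123.]
```

View pics/top0.png

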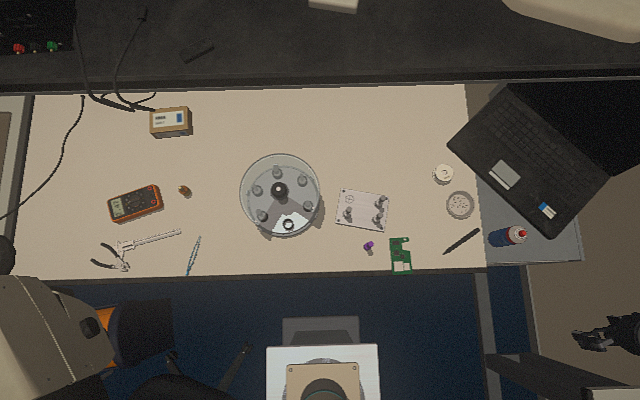

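View pics/side0.png

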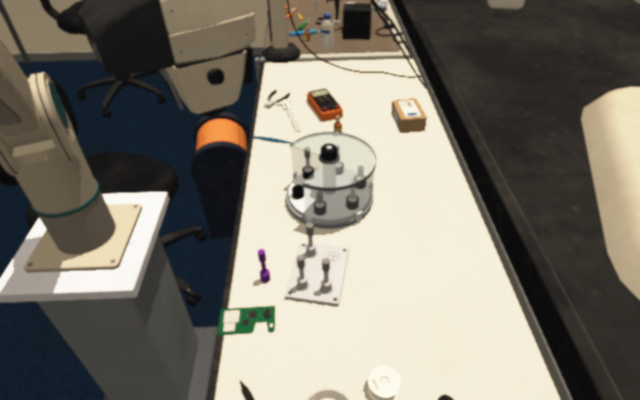

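The top view shows the magazine at about (281,195) with its opening facing the robot at (288,224), and the plate at (362,210) with its free mark at the upper left. The side view shows the magazine at (330,180) and the plate at (318,273), free mark at (333,255). Next I enlarge both.

```bash
python3 - <<'E'
import cv2,numpy as np
a=cv2.imread("pics/top0.png")[145:265,230:400];b=cv2.imread("pics/side0.png")[125:310,245:385]
a=cv2.resize(a,None,fx=4.5,fy=4.5,interpolation=cv2.INTER_CUBIC);b=cv2.resize(b,None,fx=3.2,fy=3.2,interpolation=cv2.INTER_CUBIC)
cv2.imwrite("pics/ca.png",a);cv2.imwrite("pics/cb.png",b)
E
```

```text
(no output)
```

View pics/ca.png

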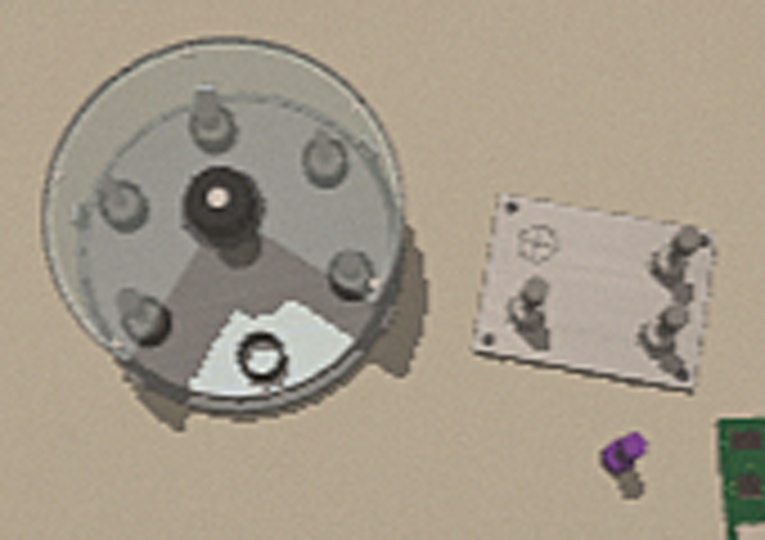

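View pics/cb.png

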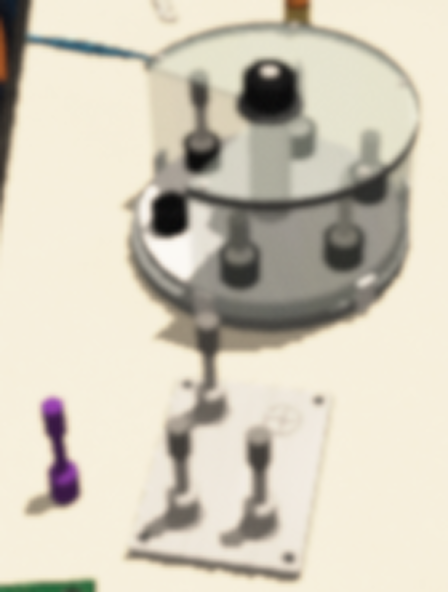

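Top crop: the empty pocket is at (262,357), the pins at (148,318), (124,205), (212,125), (325,160) and (350,275), and the mark at (537,243). Side crop: the tall flat-headed pin looks like the one at (200,90), but I need more contrast to be sure.

```bash
python3 - <<'E'
import cv2,numpy as np
from cell import get_image
def avg(n):
    return np.mean([get_image(n)["pixels"][:,:,::-1].astype(float) for _ in range(6)],0).clip(0,255).astype(np.uint8)
c=cv2.createCLAHE(4,(3,3))
def enh(i,f):
    i=cv2.resize(i,None,fx=f,fy=f,interpolation=cv2.INTER_CUBIC);l=cv2.cvtColor(i,cv2.COLOR_BGR2LAB);l[:,:,0]=c.apply(l[:,:,0].copy());return cv2.cvtColor(l,cv2.COLOR_LAB2BGR)
s=avg("side");t=avg("top");cv2.imwrite("pics/sa.png",s);cv2.imwrite("pics/ta.png",t)
a=enh(s[128:228,284:380],5.9);b=enh(t[150:245,236:326],2.2)
o=np.zeros((590,566+230,3),np.uint8);o[:a.shape[0],:a.shape[1]]=a[:590];o[:b.shape[0],570:570+b.shape[1]]=b
cv2.imwrite("pics/e.png",o)
E
```

```text
(no output)
```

View pics/e.png

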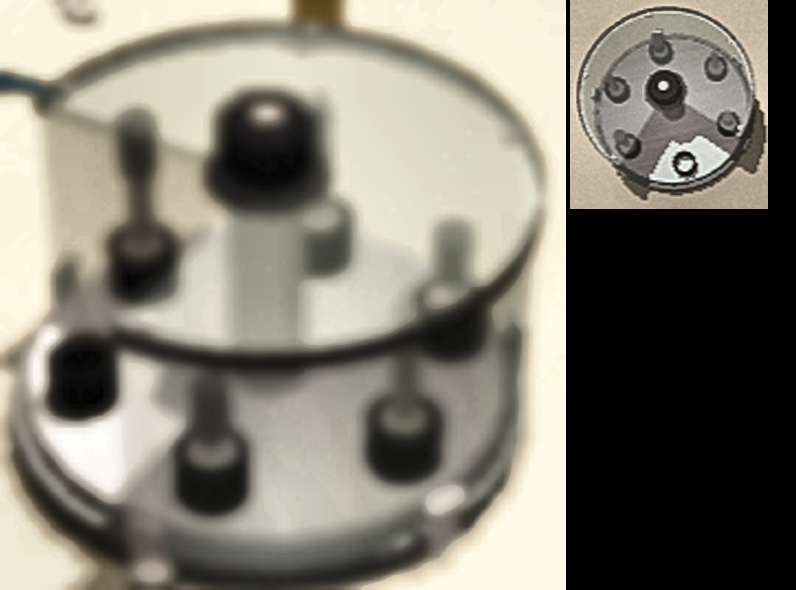

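The tall flat-headed pin is the one at (135,150) in the left panel, the pocket on the robot's left next to the empty one; the others are short (455,240), (210,400) or thin and pointed. It needs about +60° counter-clockwise. Now I measure positions.

```bash
cat > h.py <<'E'
import numpy as np,cv2
from cell import get_image,read_state
CAL={}
def cal(n):
    if n not in CAL: CAL[n]=get_image(n)
    return CAL[n]
def ray(n,uv):
    d=cal(n);K=d["mtx"];c=-d["R"].T@d["t"];v=d["R"].T@np.linalg.inv(K)@np.array([uv[0],uv[1],1.]);return c,v
def onz(n,uv,z):
    c,v=ray(n,uv);return c+v*(z-c[2])/v[2]
def tri(a,b):
    A=np.zeros((3,3));B=np.zeros(3)
    for n,uv in(("top",a),("side",b)):
        c,v=ray(n,uv);v/=np.linalg.norm(v);P=np.eye(3)-np.outer(v,v);A+=P;B+=P@c
    return np.linalg.solve(A,B)
def proj(n,X):
    d=cal(n);p=d["mtx"]@(d["R"]@np.asarray(X,float)+d["t"]);return p[:2]/p[2]
T=lambda x,y:(230+(x+.5)/4.5-.5,145+(y+.5)/4.5-.5)
S=lambda x,y:(245+(x+.5)/3.2-.5,125+(y+.5)/3.2-.5)
E
python3 - <<'E'
from h import *
r=lambda v:np.round(v,1).tolist()
print("pockets");P=[]
for p in[(262,357),(148,318),(124,205),(212,127),(325,160),(350,275)]:
    P.append(onz("top",T(*p),54));print(r(P[-1]))
P=np.array(P);m=P.mean(0);print("mean",r(m),[r([np.hypot(*(p-m)[:2]),np.degrees(np.arctan2(*(p-m)[1::-1]))]) for p in P])
print("side empty rim",r(onz("side",S(168,201),54)),"knobtop",r(onz("top",T(218,197),162)),r(onz("side",S(270,70),162)))
print("mark",r(onz("top",T(537,243),12)),r(onz("side",S(283,418),12)))
c=[onz("top",T(*p),12) for p in[(503,195),(715,235),(690,392),(475,350)]]
print("plate",[r(x) for x in c],r(np.mean(c,0)),[r(np.linalg.norm(c[i]-c[i-1])) for i in range(4)])
c=[onz("side",S(*p),12) for p in[(180,380),(330,397),(298,570),(130,550)]]
print("plateS",[r(x) for x in c],r(np.mean(c,0)),[r(np.linalg.norm(c[i]-c[i-1])) for i in range(4)])
for a,b in[((690,238),(258,435)),((674,317),(178,425)),((537,290),(207,319))]: print("heads",r(tri(T(*a),S(*b))))
# hood rim at z=132: angular profile of image along radius ~100 (top)
I=cv2.cvtColor(cv2.imread("pics/ta.png"),cv2.COLOR_BGR2GRAY)
for p in[(222,37),(42,205),(405,215),(120,360)]:
    q=onz("top",T(*p),132);print("rim",r(q),r([np.hypot(*(q-m)[:2]),np.degrees(np.arctan2(*(q-m)[1::-1]))]))
# cylinder silhouette edges of opening: sector lines
for p in[(190,388),(355,340),(165,375),(370,355)]:
    for z in(30,132):
        q=onz("top",T(*p),z);print("open",z,r(q),r([np.hypot(*(q-m)[:2]),np.degrees(np.arctan2(*(q-m)[1::-1]))]))
E
```

```text
pockets
[495.2, 89.6, 54.0]
[523.2, 163.8, 54.0]
[599.7, 179.9, 54.0]
[651.8, 121.2, 54.0]
[626.6, 46.0, 54.0]
[547.9, 31.2, 54.0]
mean [574.1, 105.3, 54.0] [[80.4, -168.8], [77.6, 131.0], [78.9, 71.0], [79.3, 11.6], [79.2, -48.4], [78.6, -109.5]]
side empty rim [497.7, 92.3, 54.0] knobtop [575.9, 106.1, 162.0] [577.8, 108.3, 162.0]
mark [574.9, -96.6, 12.0] [576.7, -95.4, 12.0]
plate [[609.5, -74.7, 12.0], [576.9, -219.0, 12.0], [469.2, -194.6, 12.0], [502.1, -51.1, 12.0]] [539.4, -134.9, 12.0] [110.0, 148.0, 110.4, 147.2]
plateS [[505.3, -56.2, 12.0], [610.7, -77.6, 12.0], [579.7, -221.2, 12.0], [473.9, -201.1, 12.0]] [542.4, -139.0, 12.0] [148.2, 107.5, 146.9, 107.7]
heads [556.5, -185.3, 100.1]
heads [507.4, -172.3, 96.8]
heads [526.3, -86.7, 102.0]
rim [687.1, 106.1, 132.0] [113.1, 0.4]
rim [581.7, 217.5, 132.0] [112.4, 86.1]
rim [568.7, -5.4, 132.0] [110.9, -92.8]
rim [484.0, 169.0, 132.0] [110.3, 144.7]
open 30 [479.6, 139.5, 30.0] [100.5, 160.1]
open 132 [465.8, 126.9, 132.0] [110.4, 168.7]
open 30 [508.5, 29.5, 30.0] [100.3, -130.9]
open 132 [492.0, 27.1, 132.0] [113.3, -136.4]
open 30 [488.7, 156.0, 30.0] [99.3, 149.3]
open 132 [474.1, 141.9, 132.0] [106.4, 159.9]
open 30 [498.1, 19.7, 30.0] [114.4, -131.6]
open 132 [482.6, 18.3, 132.0] [126.3, -136.5]
```

```bash
python3 - <<'E'
from h import *
m=np.array([575.5,106.5]);E=lambda x,y:(284+x/5.9,128+y/5.9)
for p in[(45,108),(215,163),(100,318),(90,312),(105,322)]:
    q=onz("side",E(*p),131);v=q[:2]-m;print(q.round(1),np.hypot(*v).round(1),(np.degrees(np.arctan2(v[1],v[0]))%360).round(1))
for p in[(200,250),(160,325),(120,358),(265,245),(330,280),(385,308)]:
    q=onz("top",T(*p),132);v=q[:2]-m;print(q.round(1),np.hypot(*v).round(1),(np.degrees(np.arctan2(v[1],v[0]))%360).round(1))
I=cv2.cvtColor(cv2.imread("pics/ta.png"),cv2.COLOR_BGR2GRAY).astype(float)
for rr in(45,50,55):
  a=np.arange(110,256,3);v=[I[tuple(np.round(proj("top",[m[0]+rr*np.cos(np.radians(t)),m[1]+rr*np.sin(np.radians(t)),132])[::-1]).astype(int))] for t in a];print(rr,list(zip(a.tolist(),map(int,v))))
E
```

```text
[487.7 158.8 131. ] 102.2 149.2
[557.4 116.1 131. ] 20.5 152.2
[511.   19.5 131. ] 108.3 233.5
[507.2  23.2 131. ] 107.7 230.6
[512.9  17.  131. ] 109.2 235.0
[550.4 120.5 132. ] 28.7 150.8
[504.7 144.9 132. ] 80.6 151.5
[485.2 169.  132. ] 109.8 145.3
[552.4  80.7 132. ] 34.6 228.1
[529.4  41.5 132. ] 79.7 234.7
[511.1   8.5 132. ] 117.3 236.7
45 [(110, 148), (113, 148), (116, 148), (119, 149), (122, 148), (125, 148), (128, 148), (131, 148), (134, 148), (137, 148), (140, 152), (143, 152), (146, 137), (149, 122), (152, 122), (155, 123), (158, 121), (161, 122), (164, 120), (167, 121), (170, 121), (173, 121), (176, 123), (179, 123), (182, 123), (185, 121), (188, 121), (191, 121), (194, 120), (197, 121), (200, 121), (203, 121), (206, 125), (209, 123), (212, 123), (215, 124), (218, 122), (221, 121), (224, 120), (227, 120), (230, 119), (233, 115), (236, 123), (239, 148), (242, 150), (245, 147), (248, 147), (251, 148), (254, 151)]
50 [(110, 146), (113, 149), (116, 149), (119, 147), (122, 149), (125, 146), (128, 147), (131, 149), (134, 149), (137, 151), (140, 150), (143, 151), (146, 144), (
[... 322 characters left out ...]
 (230, 118), (233, 122), (236, 122), (239, 150), (242, 149), (245, 150), (248, 148), (251, 148), (254, 147)]
55 [(110, 147), (113, 147), (116, 146), (119, 149), (122, 149), (125, 149), (128, 147), (131, 148), (134, 151), (137, 149), (140, 149), (143, 149), (146, 144), (149, 126), (152, 121), (155, 122), (158, 121), (161, 121), (164, 119), (167, 123), (170, 124), (173, 125), (176, 125), (179, 123), (182, 123), (185, 123), (188, 125), (191, 126), (194, 123), (197, 123), (200, 125), (203, 123), (206, 122), (209, 122), (212, 122), (215, 121), (218, 122), (221, 120), (224, 120), (227, 121), (230, 120), (233, 118), (236, 117), (239, 147), (242, 150), (245, 148), (248, 147), (251, 149), (254, 147)]
```

Magazine axis is about (576,107), the opening is centred at 192° and the empty pocket sits at 191°. The wanted pin is at 131°, so it needs +60.5°. The free mark is at about (576,-97), consistent with the three plate pins. First move: over the knob.

Call:
send_rows --series '[{"dx": 58, "dy": -56.5, "hand": 0.0}, {"dx": 58, "dy": -56.5, "hand": 0.0}, {"dx": 58, "dy": -56.5, "hand": 0.0}, {"dx": 58, "dy": -56.5, "hand": 0.0}, {"dx": 58, "dy": -56.5, "hand": 0.0}, {"dx": 58, "dy": -56.5, "hand": 0.0}, {"dx": 58, "dy": -56.5, "hand": 0.0}, {"dx": 58, "dy": -56.5, "hand": 0.0}, {"dx": 58, "dy": -56.5, "hand": 0.0}, {"dx": 58, "dy": -56.5, "hand": 0.0}]'

```text
invalid input at $.series[0]: expected keys ax, ay, az, dx, dy, dz, hand
```

```bash
cat >> h.py <<'E'
from scipy.spatial.transform import Rotation as Ro
def delta(x,y,z,yaw):
    s=read_state();R=Ro.from_euler("xyz",s["tool_rot"]);G=Ro.from_euler("xyz",[np.pi,0,yaw])
    d=R.inv().apply(np.array([x,y,z])-s["eef_pos"])/10;w=(R.inv()*G).as_rotvec()
    print("clock",s["clock"],"q",np.round(s["qpos"],2).tolist(),"pos",np.round(s["eef_pos"],1).tolist(),"rot",np.round(s["tool_rot"],3).tolist(),"w",round(float(s["width"]),1),"f",np.round(s["force"],1).tolist(),"gf",s["gripper_force"]);print("d",d.round(2).tolist(),"a",w.round(3).tolist())
E
python3 -c "
from h import *
delta(576,107,230,-0.3)"
```

```text
clock 0.9 q [1.18, 0.63, 0.04, 1.52, -0.03, 1.0, -0.02] pos [209.9, -615.2, 231.3] rot [3.142, -0.0, 0.329] w 85.6 f [-0.9, 0.8, -1.1] gf 0.0
d [57.96, -56.53, 0.13] a [-0.0, -0.0, 0.629]
```

Call:
send_rows --series '[{"ax": 0, "ay": 0, "az": 0, "dx": 58, "dy": -56.5, "dz": 0, "hand": 0}, {"ax": 0, "ay": 0, "az": 0, "dx": 58, "dy": -56.5, "dz": 0, "hand": 0}, {"ax": 0, "ay": 0, "az": 0, "dx": 58, "dy": -56.5, "dz": 0, "hand": 0}, {"ax": 0, "ay": 0, "az": 0, "dx": 58, "dy": -56.5, "dz": 0, "hand": 0}, {"ax": 0, "ay": 0, "az": 0, "dx": 58, "dy": -56.5, "dz": 0, "hand": 0}, {"ax": 0, "ay": 0, "az": 0, "dx": 58, "dy": -56.5, "dz": 0, "hand": 0}, {"ax": 0, "ay": 0, "az": 0, "dx": 58, "dy": -56.5, "dz": 0, "hand": 0}, {"ax": 0, "ay": 0, "az": 0, "dx": 58, "dy": -56.5, "dz": 0, "hand": 0}, {"ax": 0, "ay": 0, "az": 0, "dx": 58, "dy": -56.5, "dz": 0, "hand": 0}, {"ax": 0, "ay": 0, "az": 0, "dx": 58, "dy": -56.5, "dz": 0, "hand": 0}]'

```text
clock: 1.9
eef_pos: [437.1, -167.6, 231.7]
tool_rot: [3.141, -0.001, 0.329]
force: [0.7, -0.5, 0.3]
width: 85.5
gripper_force: 0.0
```

```bash
python3 -c "
from h import *
delta(576,107,230,-0.3)"
```

```text
clock 1.9 q [0.31, 0.37, -0.01, 2.01, 0.0, 0.76, -0.94] pos [437.1, -167.6, 231.7] rot [3.141, -0.001, 0.329] w 85.5 f [0.7, -0.5, 0.3] gf 0.0
d [22.01, -21.51, 0.17] a [0.0, -0.001, 0.629]
```

Call:
send_rows --series '[{"ax": 0, "ay": 0, "az": 0, "dx": 22, "dy": -21.5, "dz": 0.2, "hand": 0}, {"ax": 0, "ay": 0, "az": 0, "dx": 22, "dy": -21.5, "dz": 0.2, "hand": 0}, {"ax": 0, "ay": 0, "az": 0, "dx": 22, "dy": -21.5, "dz": 0.2, "hand": 0}, {"ax": 0, "ay": 0, "az": 0, "dx": 22, "dy": -21.5, "dz": 0.2, "hand": 0}, {"ax": 0, "ay": 0, "az": 0, "dx": 22, "dy": -21.5, "dz": 0.2, "hand": 0}, {"ax": 0, "ay": 0, "az": 0, "dx": 22, "dy": -21.5, "dz": 0.2, "hand": 0}, {"ax": 0, "ay": 0, "az": 0, "dx": 22, "dy": -21.5, "dz": 0.2, "hand": 0}, {"ax": 0, "ay": 0, "az": 0, "dx": 22, "dy": -21.5, "dz": 0.2, "hand": 0}, {"ax": 0, "ay": 0, "az": 0, "dx": 22, "dy": -21.5, "dz": 0.2, "hand": 0}, {"ax": 0, "ay": 0, "az": 0, "dx": 22, "dy": -21.5, "dz": 0.2, "hand": 0}]'

```text
clock: 2.9
eef_pos: [574.6, 102.8, 229.4]
tool_rot: [3.141, 0.001, 0.326]
force: [-0.4, 0.2, 0.2]
width: 85.5
gripper_force: 0.0
```

```bash
python3 -c "
from h import *
delta(576,107,139,0.329)
d=get_image('side');i=d['pixels'][60:260,240:440,::-1];cv2.imwrite('pics/k.png',cv2.resize(i,None,fx=3,fy=3,interpolation=cv2.INTER_CUBIC))"
```

```text
clock 2.9 q [-0.2, 0.53, -0.03, 1.71, 0.02, 0.9, -1.49] pos [574.6, 102.8, 229.4] rot [3.141, 0.001, 0.326] w 85.5 f [-0.4, 0.2, 0.2] gf 0.0
d [0.28, -0.37, 9.04] a [0.001, 0.001, -0.003]
```

View pics/k.png

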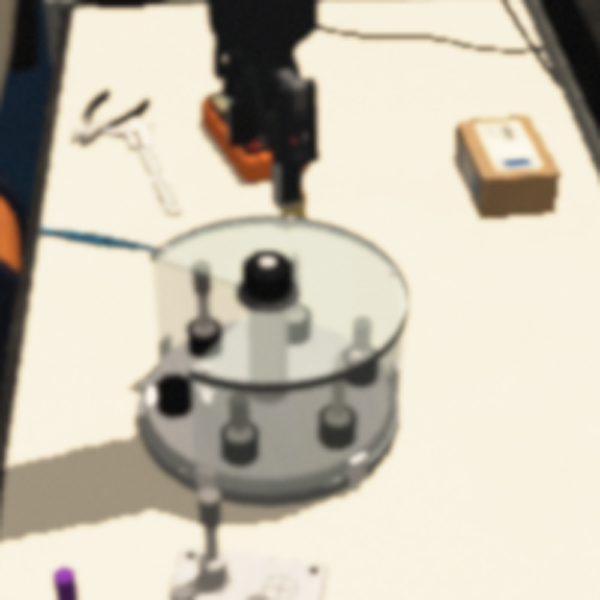

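The gripper is above the hood at (265,150), fingers clear of the knob at (268,275). I descend partway, settle, and check the offset.

Call:
send_rows --series '[{"ax": 0, "ay": 0, "az": 0, "dx": 0, "dy": 0, "dz": 2, "hand": 0}, {"ax": 0, "ay": 0, "az": 0, "dx": 0, "dy": 0, "dz": 4, "hand": 0}, {"ax": 0, "ay": 0, "az": 0, "dx": 0, "dy": 0, "dz": 4, "hand": 0}, {"ax": 0, "ay": 0, "az": 0, "dx": 0, "dy": 0, "dz": 4, "hand": 0}, {"ax": 0, "ay": 0, "az": 0, "dx": 0, "dy": 0, "dz": 4, "hand": 0}]'

```text
clock: 3.45
eef_pos: [575.8, 104.8, 190.5]
tool_rot: [3.141, -0.002, 0.328]
force: [-0.2, 0.2, 1.4]
width: 85.3
gripper_force: 0.0
```

```bash
python3 -c "
from h import *
delta(576.5,107,140,0.329)"
```

```text
clock 3.45 q [-0.21, 0.58, -0.03, 1.75, 0.03, 0.81, -1.5] pos [575.8, 104.8, 190.5] rot [3.141, -0.002, 0.328] w 85.3 f [-0.2, 0.2, 1.4] gf 0.0
d [0.13, -0.19, 5.05] a [0.0, -0.002, -0.001]
```

Call:
send_rows --series '[{"ax": 0, "ay": 0, "az": 0, "dx": 0.1, "dy": -0.2, "dz": 2, "hand": 0}, {"ax": 0, "ay": 0, "az": 0, "dx": 0.1, "dy": -0.2, "dz": 4, "hand": 0}, {"ax": 0, "ay": 0, "az": 0, "dx": 0.1, "dy": -0.2, "dz": 5, "hand": 0}, {"ax": 0, "ay": 0, "az": 0, "dx": 0.1, "dy": -0.2, "dz": 5, "hand": 0}, {"ax": 0, "ay": 0, "az": 0, "dx": 0.1, "dy": -0.2, "dz": 5, "hand": 0.3}, {"ax": 0, "ay": 0, "az": 0, "dx": 0.1, "dy": -0.2, "dz": 5, "hand": 0.5}, {"ax": 0, "ay": 0, "az": 0, "dx": 0.1, "dy": -0.2, "dz": 5, "hand": 0.8}, {"ax": 0, "ay": 0, "az": 0, "dx": 0.1, "dy": -0.2, "dz": 5, "hand": 0.8}, {"ax": 0, "ay": 0, "az": 0, "dx": 0.1, "dy": -0.2, "dz": 5, "hand": 0.8}, {"ax": 0, "ay": 0, "az": 0, "dx": 0.1, "dy": -0.2, "dz": 5, "hand": 0.8}]'

```text
clock: 4.45
eef_pos: [576.9, 105.1, 141.1]
tool_rot: [3.138, -0.003, 0.327]
force: [0.7, -4.4, 5.9]
width: 37.6
gripper_force: 59.8
```

Call:
send_rows --series '[{"ax": 0, "ay": 0, "az": -0.05, "dx": 0, "dy": 0.1, "dz": 0, "hand": 0.8}, {"ax": 0, "ay": 0, "az": -0.15, "dx": 0, "dy": 0.1, "dz": 0, "hand": 0.8}, {"ax": 0, "ay": 0, "az": -0.27, "dx": 0, "dy": 0.1, "dz": 0, "hand": 0.8}, {"ax": 0, "ay": 0, "az": -0.39, "dx": 0, "dy": 0.1, "dz": 0, "hand": 0.8}, {"ax": 0, "ay": 0, "az": -0.51, "dx": 0, "dy": 0.1, "dz": 0, "hand": 0.8}, {"ax": 0, "ay": 0, "az": -0.63, "dx": 0, "dy": 0.1, "dz": 0, "hand": 0.8}, {"ax": 0, "ay": 0, "az": -0.75, "dx": 0, "dy": 0.1, "dz": 0, "hand": 0.8}, {"ax": 0, "ay": 0, "az": -0.87, "dx": 0, "dy": 0.1, "dz": 0, "hand": 0.8}, {"ax": 0, "ay": 0, "az": -0.97, "dx": 0, "dy": 0.1, "dz": 0, "hand": 0.8}, {"ax": 0, "ay": 0, "az": -1.03, "dx": 0, "dy": 0.1, "dz": 0, "hand": 0.8}]'

```text
clock: 5.45
eef_pos: [576.7, 105.3, 141.0]
tool_rot: [3.139, 0.001, 1.36]
force: [-2.3, -1.7, 7.2]
width: 37.9
gripper_force: 60.0
```

Call:
send_rows --series '[{"ax": 0, "ay": 0, "az": -0.03, "dx": 0, "dy": 0, "dz": 0, "hand": 0.8}, {"ax": 0, "ay": 0, "az": -0.03, "dx": 0, "dy": 0, "dz": 0, "hand": 0.8}, {"ax": 0, "ay": 0, "az": -0.03, "dx": 0, "dy": 0, "dz": 0, "hand": 0.8}]'

```text
clock: 5.75
eef_pos: [576.7, 105.3, 141.1]
tool_rot: [3.139, 0.001, 1.388]
force: [-0.6, -2.2, 6.7]
width: 37.9
gripper_force: 59.9
```

```bash
python3 -c "
from h import *
delta(576.5,107,140,1.385)
a,b=[get_image(n)['pixels'][:,:,::-1] for n in('side','top')]
r=lambda i,f:cv2.resize(i,None,fx=f,fy=f,interpolation=cv2.INTER_CUBIC)
a=r(a[128:228,284:360],5.2);b=r(b[150:250,236:326],4);o=np.zeros((520,790,3),np.uint8);o[:520,:a.shape[1]]=a;o[:400,400:760]=b
cv2.imwrite('pics/t1.png',o)"
```

```text
clock 5.75 q [-0.02, 0.67, -0.33, 1.78, 0.31, 0.74, -0.7] pos [576.7, 105.3, 141.1] rot [3.139, 0.001, 1.388] w 37.9 f [-0.6, -2.2, 6.7] gf 59.898089470443665
d [0.16, -0.05, 0.11] a [0.003, 0.001, 0.003]
```

View pics/t1.png

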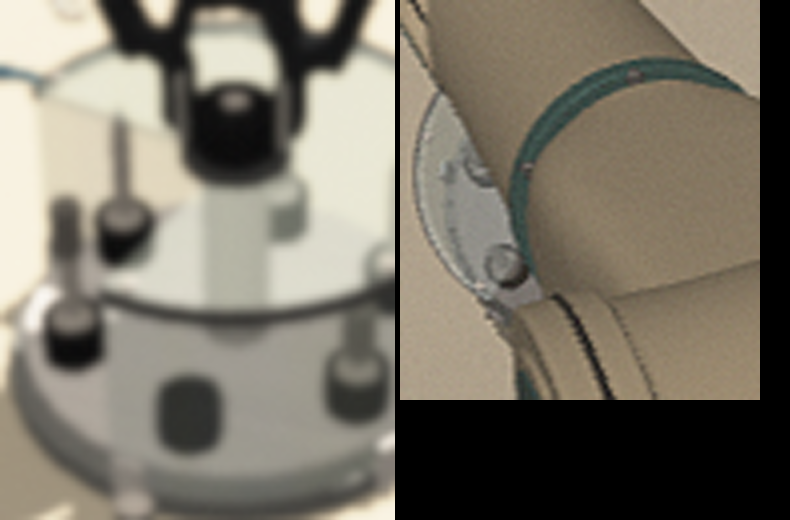

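The wanted pin now stands in the opening, head at (66,225) in the left panel, with the empty pocket past it at (190,410). I release the knob, go up and measure the pin.

Call:
send_rows --series '[{"ax": 0, "ay": 0, "az": 0, "dx": 0, "dy": 0, "dz": 0, "hand": 0.2}, {"ax": 0, "ay": 0, "az": 0, "dx": 0, "dy": 0, "dz": 0, "hand": 0.2}, {"ax": 0, "ay": 0, "az": 0, "dx": 0, "dy": 0, "dz": 0, "hand": 0.2}, {"ax": 0, "ay": 0, "az": 0, "dx": 0, "dy": 0, "dz": -2, "hand": 0.2}, {"ax": 0, "ay": 0, "az": 0, "dx": 0, "dy": 0, "dz": -5, "hand": 0.2}, {"ax": 0, "ay": 0, "az": 0, "dx": 0, "dy": 0, "dz": -9, "hand": 0.2}, {"ax": 0, "ay": 0, "az": 0, "dx": 0, "dy": 0, "dz": -9, "hand": 0.4}, {"ax": 0, "ay": 0, "az": 0, "dx": 0, "dy": 0, "dz": -9, "hand": 0.4}, {"ax": 0, "ay": 0, "az": 0, "dx": 0, "dy": 0, "dz": -9, "hand": 0.4}]'

```text
clock: 6.75
eef_pos: [574.9, 106.2, 228.3]
tool_rot: [-3.14, 0.001, 1.389]
force: [-0.0, -0.4, -1.3]
width: 51.2
gripper_force: 0.0
```

```bash
python3 -c "
from h import *
S2=lambda x,y:(284+x/5.2,128+y/5.2)
q=onz('side',S2(66,205),120);print('head',q.round(1),'rim',onz('side',S2(73,322),54).round(1))
delta(q[0],q[1],230,0.21)"
```

```text
head [500.2  87.2 120. ] rim [500.   82.8  54. ]
clock 6.8 q [0.01, 0.56, -0.38, 1.7, 0.25, 0.93, -0.65] pos [574.8, 106.1, 228.0] rot [-3.139, 0.001, 1.389] w 51.1 f [-0.7, 0.3, -0.5] gf 0.0
d [-3.21, -6.99, -0.18] a [-0.001, 0.002, 1.179]
```

Call:
send_rows --series '[{"ax": 0, "ay": 0, "az": 0.14, "dx": -3.1, "dy": -7.2, "dz": 0, "hand": 0.4}, {"ax": 0, "ay": 0, "az": 0.28, "dx": -3.1, "dy": -7.2, "dz": 0, "hand": 0.4}, {"ax": 0, "ay": 0, "az": 0.42, "dx": -3.1, "dy": -7.2, "dz": 0, "hand": 0.4}, {"ax": 0, "ay": 0, "az": 0.56, "dx": -3.1, "dy": -7.2, "dz": 0, "hand": 0.4}, {"ax": 0, "ay": 0, "az": 0.7, "dx": -3.1, "dy": -7.2, "dz": 0, "hand": 0.4}, {"ax": 0, "ay": 0, "az": 0.84, "dx": -3.1, "dy": -7.2, "dz": 0, "hand": 0.4}, {"ax": 0, "ay": 0, "az": 0.98, "dx": -3.1, "dy": -7.2, "dz": 0, "hand": 0.4}, {"ax": 0, "ay": 0, "az": 1.12, "dx": -3.1, "dy": -7.2, "dz": 0, "hand": 0.4}, {"ax": 0, "ay": 0, "az": 1.18, "dx": -3.1, "dy": -7.2, "dz": 0, "hand": 0.4}, {"ax": 0, "ay": 0, "az": 1.18, "dx": -3.1, "dy": -7.2, "dz": 0, "hand": 0.4}]'

```text
clock: 7.8
eef_pos: [498.5, 89.0, 228.3]
tool_rot: [3.141, 0.002, 0.209]
force: [-0.2, 0.7, 0.1]
width: 51.4
gripper_force: 0.0
```

```bash
python3 -c "
from h import *
delta(499,89,150,0.21)
a,b=[get_image(n)['pixels'][:,:,::-1] for n in('side','top')]
r=lambda i,f:cv2.resize(i,None,fx=f,fy=f,interpolation=cv2.INTER_CUBIC)
a=r(a[98:218,284:334],5);b=r(b[150:250,236:326],4);o=np.zeros((600,790,3),np.uint8);o[:600,:a.shape[1]]=a;o[:400,400:760]=b
cv2.imwrite('pics/t2.png',o)"
```

```text
clock 7.8 q [-0.18, 0.43, -0.07, 1.91, 0.04, 0.8, -1.64] pos [498.5, 89.0, 228.3] rot [3.141, 0.002, 0.209] w 51.4 f [-0.2, 0.7, 0.1] gf 0.0
d [0.07, 0.0, 7.83] a [0.0, 0.002, -0.001]
```

View pics/t2.png

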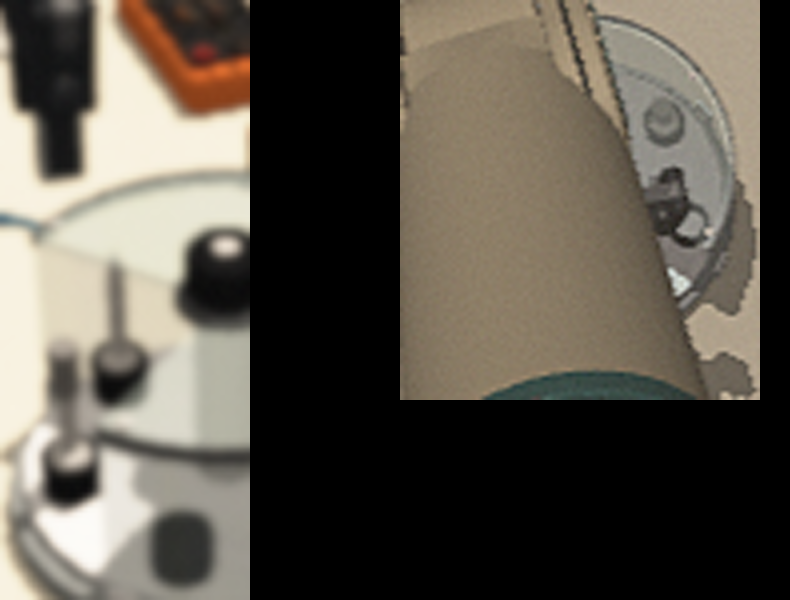

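The pin's head top is at (63,347) with the finger above it at (60,175), so they line up. I check the ray at z=120.

```bash
python3 -c "
from h import *
F=lambda x,y:(284+(x+.5)/5-.5,98+(y+.5)/5-.5)
print(onz('side',F(63,346),120).round(1),'rim',onz('side',F(71,457),54).round(1))
for X in ([499,89,120],[498,90,120],[498.5,89,230]):
  p=proj('side',X);print(X,((p+.5-[284,98])*5).round(1))
i=cv2.cvtColor(get_image('side')['pixels'],cv2.COLOR_RGB2GRAY)
for y in range(164,182,2): print(y,i[y,288:306].tolist())"
```

```text
[499.   89.7 120. ] rim [499.3  86.3  54. ]
[499, 89, 120] [ 63.4 347.4]
[498, 90, 120] [ 61.3 346.2]
[498.5, 89, 230] [ 48.3 148.6]
164 [242, 242, 241, 236, 227, 219, 213, 212, 211, 212, 213, 215, 215, 216, 215, 213, 204, 175]
166 [242, 242, 241, 237, 226, 207, 191, 182, 180, 180, 186, 197, 208, 210, 201, 181, 156, 133]
168 [242, 242, 241, 237, 217, 178, 151, 149, 150, 147, 145, 159, 182, 181, 150, 114, 107, 115]
170 [242, 242, 241, 238, 220, 169, 111, 86, 84, 83, 95, 134, 166, 157, 111, 83, 99, 117]
172 [242, 242, 242, 238, 224, 174, 108, 72, 66, 67, 82, 122, 159, 155, 111, 60, 47, 60]
174 [242, 242, 241, 236, 212, 153, 94, 68, 66, 67, 76, 104, 137, 136, 100, 49, 19, 15]
176 [242, 242, 241, 236, 209, 151, 97, 74, 69, 68, 81, 110, 137, 140, 109, 59, 25, 14]
178 [242, 242, 242, 236, 216, 167, 128, 107, 96, 94, 107, 133, 154, 157, 143, 111, 79, 54]
180 [242, 242, 240, 232, 210, 174, 152, 133, 113, 107, 116, 140, 159, 167, 165, 163, 159, 161]
```

Call:
send_rows --series '[{"ax": 0, "ay": 0, "az": 0, "dx": 0.1, "dy": 0, "dz": 3, "hand": 0.4}, {"ax": 0, "ay": 0, "az": 0, "dx": 0.1, "dy": 0, "dz": 6, "hand": 0.4}, {"ax": 0, "ay": 0, "az": 0, "dx": 0.1, "dy": 0, "dz": 9, "hand": 0.4}, {"ax": 0, "ay": 0, "az": 0, "dx": 0.1, "dy": 0, "dz": 11, "hand": 0.4}, {"ax": 0, "ay": 0, "az": 0, "dx": 0.1, "dy": 0, "dz": 12.5, "hand": 0.4}, {"ax": 0, "ay": 0, "az": 0, "dx": 0.1, "dy": 0, "dz": 13.5, "hand": 0.4}, {"ax": 0, "ay": 0, "az": 0, "dx": 0.1, "dy": 0, "dz": 14, "hand": 0.4}, {"ax": 0, "ay": 0, "az": 0, "dx": 0.1, "dy": 0, "dz": 14, "hand": 0.4}]'

```text
clock: 8.8
eef_pos: [500.1, 89.2, 89.0]
tool_rot: [-3.142, 0.001, 0.209]
force: [0.8, -0.4, -0.3]
width: 51.1
gripper_force: 0.0
```

Call:
send_rows --series '[{"ax": 0, "ay": 0, "az": 0, "dx": 0, "dy": 0, "dz": 0, "hand": 0.5}, {"ax": 0, "ay": 0, "az": 0, "dx": 0, "dy": 0, "dz": 0, "hand": 0.6}, {"ax": 0, "ay": 0, "az": 0, "dx": 0, "dy": 0, "dz": 0, "hand": 0.7}, {"ax": 0, "ay": 0, "az": 0, "dx": 0, "dy": 0, "dz": 0, "hand": 0.8}, {"ax": 0, "ay": 0, "az": 0, "dx": 0, "dy": 0, "dz": 0, "hand": 1}, {"ax": 0, "ay": 0, "az": 0, "dx": 0, "dy": 0, "dz": 0, "hand": 1}, {"ax": 0, "ay": 0, "az": 0, "dx": 0, "dy": 0, "dz": 0, "hand": 1}, {"ax": 0, "ay": 0, "az": 0, "dx": 0, "dy": 0, "dz": 0, "hand": 1}]'

```text
clock: 9.6
eef_pos: [500.6, 89.2, 89.8]
tool_rot: [3.142, -0.001, 0.209]
force: [-0.6, 0.3, 5.8]
width: 13.0
gripper_force: 58.4
```

Call:
send_rows --series '[{"ax": 0, "ay": 0, "az": 0, "dx": 0, "dy": 0, "dz": -0.5, "hand": 1}, {"ax": 0, "ay": 0, "az": 0, "dx": 0, "dy": 0, "dz": -1.5, "hand": 1}, {"ax": 0, "ay": 0, "az": 0, "dx": 0, "dy": 0, "dz": -3, "hand": 1}, {"ax": 0, "ay": 0, "az": 0, "dx": 0, "dy": 0, "dz": -4.5, "hand": 1}, {"ax": 0, "ay": 0, "az": 0, "dx": 0, "dy": 0, "dz": -6, "hand": 1}, {"ax": 0, "ay": 0, "az": 0, "dx": 0, "dy": 0, "dz": -8, "hand": 1}, {"ax": 0, "ay": 0, "az": 0, "dx": 0, "dy": 0, "dz": -10, "hand": 1}, {"ax": 0, "ay": 0, "az": 0, "dx": 0, "dy": 0, "dz": -12, "hand": 1}, {"ax": 0, "ay": 0, "az": 0, "dx": 0, "dy": 0, "dz": -12.5, "hand": 1}, {"ax": 0, "ay": 0, "az": 0, "dx": 0, "dy": 0, "dz": -12.5, "hand": 1}]'

```text
clock: 10.6
eef_pos: [500.6, 89.3, 215.1]
tool_rot: [-3.142, -0.002, 0.209]
force: [0.3, 0.3, -1.2]
width: 13.1
gripper_force: 58.4
```

```bash
python3 -c "
from h import *
delta(576,-97,215,-0.226)
a=get_image('side')['pixels'][90:200,270:350,::-1]
cv2.imwrite('pics/t3.png',cv2.resize(a,None,fx=5.4,fy=5.4,interpolation=cv2.INTER_CUBIC))"
```

```text
clock 10.6 q [-0.18, 0.45, -0.08, 1.93, 0.05, 0.77, -1.64] pos [500.6, 89.3, 215.1] rot [-3.142, -0.002, 0.209] w 13.1 f [0.3, 0.3, -1.2] gf 58.399792313575745
d [3.52, 19.79, 0.02] a [-0.0, -0.002, 0.435]
```

View pics/t3.png

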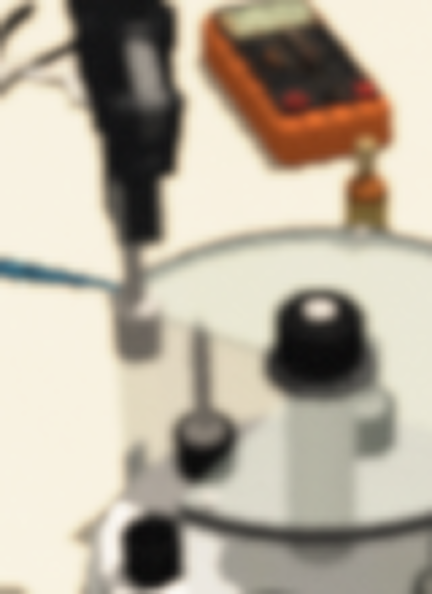

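The pin is held upright, foot from about (137,307) to (138,352), below the finger at (135,220). I check the foot's offset from the TCP.

```bash
python3 -c "
from h import *
F=lambda x,y:(270+(x+.5)/5.4-.5,90+(y+.5)/5.4-.5)
print(onz('side',F(137,307),181).round(1),onz('side',F(138,350),155).round(1))
for X in ([500.6,89.3,181],[500.6,89.3,155]):
  p=proj('side',X);print(X,((p+.5-[270,90])*5.4).round(1))
i=cv2.cvtColor(get_image('side')['pixels'],cv2.COLOR_RGB2GRAY)
for y in range(140,158,2): print(y,i[y,286:304].tolist())"
```

```text
[499.7  85.8 181. ] [498.5  91.1 155. ]
[500.6, 89.3, 181] [139.8 302.6]
[500.6, 89.3, 155] [143.2 352.8]
140 [211, 223, 229, 232, 230, 210, 164, 122, 109, 119, 142, 159, 167, 174, 185, 196, 207, 215]
142 [144, 149, 149, 153, 158, 149, 128, 112, 107, 122, 154, 186, 206, 216, 223, 226, 228, 229]
144 [230, 228, 222, 199, 160, 128, 112, 107, 109, 132, 177, 213, 226, 229, 230, 230, 230, 230]
146 [242, 241, 237, 219, 177, 141, 125, 119, 130, 156, 191, 214, 219, 222, 226, 229, 230, 230]
148 [242, 242, 238, 219, 177, 141, 131, 136, 151, 170, 183, 182, 176, 187, 206, 217, 222, 224]
150 [242, 241, 238, 224, 178, 130, 111, 110, 113, 114, 115, 115, 132, 168, 195, 206, 207, 207]
152 [242, 242, 239, 228, 188, 132, 106, 102, 102, 102, 101, 105, 125, 164, 196, 212, 215, 210]
154 [242, 242, 241, 233, 200, 142, 108, 101, 102, 102, 102, 106, 126, 163, 196, 212, 215, 211]
156 [242, 242, 242, 237, 218, 173, 133, 117, 113, 115, 120, 132, 157, 186, 206, 214, 215, 210]
```

Call:
send_rows --series '[{"ax": 0, "ay": 0, "az": 0.05, "dx": 0.4, "dy": 2, "dz": 0, "hand": 1}, {"ax": 0, "ay": 0, "az": 0.1, "dx": 0.8, "dy": 4.5, "dz": 0, "hand": 1}, {"ax": 0, "ay": 0, "az": 0.15, "dx": 1.3, "dy": 7.5, "dz": 0, "hand": 1}, {"ax": 0, "ay": 0, "az": 0.2, "dx": 1.9, "dy": 10.5, "dz": 0, "hand": 1}, {"ax": 0, "ay": 0, "az": 0.26, "dx": 2.4, "dy": 13.5, "dz": 0, "hand": 1}, {"ax": 0, "ay": 0, "az": 0.32, "dx": 2.9, "dy": 16.5, "dz": 0, "hand": 1}, {"ax": 0, "ay": 0, "az": 0.38, "dx": 3.3, "dy": 18.5, "dz": 0, "hand": 1}, {"ax": 0, "ay": 0, "az": 0.43, "dx": 3.5, "dy": 19.5, "dz": 0, "hand": 1}, {"ax": 0, "ay": 0, "az": 0.435, "dx": 3.5, "dy": 19.8, "dz": 0, "hand": 1}, {"ax": 0, "ay": 0, "az": 0.435, "dx": 3.5, "dy": 19.8, "dz": 0, "hand": 1}]'

```text
clock: 11.75
eef_pos: [575.2, -96.4, 214.0]
tool_rot: [-3.141, 0.001, -0.225]
force: [-0.4, 0.0, -0.9]
width: 13.1
gripper_force: 58.5
```

Call:
send_rows --series '[{"ax": 0, "ay": 0, "az": 0, "dx": 0.1, "dy": 0, "dz": 1.5, "hand": 1}, {"ax": 0, "ay": 0, "az": 0, "dx": 0.2, "dy": 0, "dz": 4, "hand": 1}, {"ax": 0, "ay": 0, "az": 0, "dx": 0.2, "dy": 0, "dz": 6.5, "hand": 1}, {"ax": 0, "ay": 0, "az": 0, "dx": 0.2, "dy": 0, "dz": 9, "hand": 1}, {"ax": 0, "ay": 0, "az": 0, "dx": 0.2, "dy": 0, "dz": 10.8, "hand": 1}, {"ax": 0, "ay": 0, "az": 0, "dx": 0.2, "dy": 0, "dz": 12, "hand": 1}, {"ax": 0, "ay": 0, "az": 0, "dx": 0.2, "dy": 0, "dz": 12.6, "hand": 1}, {"ax": 0, "ay": 0, "az": 0, "dx": 0.2, "dy": 0, "dz": 12.6, "hand": 1}, {"ax": 0, "ay": 0, "az": 0, "dx": 0.2, "dy": 0, "dz": 12.6, "hand": 1}]'

```text
clock: 12.65
eef_pos: [578.0, -97.5, 89.1]
tool_rot: [-3.141, -0.001, -0.226]
force: [0.5, -0.8, -0.5]
width: 13.4
gripper_force: 58.5
```

```bash
python3 -c "
from h import *
delta(577.7,-97.4,72,-0.226)
a=get_image('side')['pixels'][195:295,285:365,::-1]
cv2.imwrite('pics/t4.png',cv2.resize(a,None,fx=6,fy=6,interpolation=cv2.INTER_CUBIC))"
```

```text
clock 12.65 q [0.09, 0.72, 0.04, 1.82, -0.05, 0.59, -1.63] pos [578.0, -97.5, 89.1] rot [-3.141, -0.001, -0.226] w 13.4 f [0.5, -0.8, -0.5] gf 58.47035765647888
d [-0.04, 0.0, 1.71] a [-0.0, -0.001, 0.0]
```

View pics/t4.png

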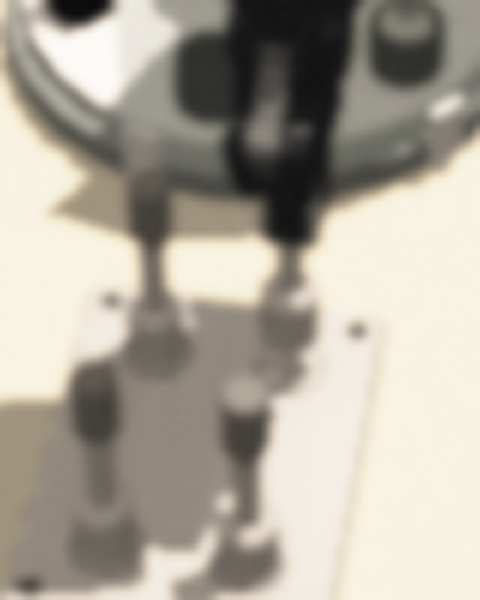

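The held foot spans about x 262–317 with its base near y 350; the mark is at (293,367), partly visible just below. I check the base edge numerically against where it must be.

```bash
python3 -c "
from h import *
i=np.mean([cv2.cvtColor(get_image('side')['pixels'],cv2.COLOR_RGB2GRAY).astype(float) for _ in range(6)],0)
for y in (246,248,249,250,251): print(y,i[y,324:344].astype(int).tolist())
print('col',[(y,int(i[y,331:335].mean())) for y in range(240,264)])
# expected outlines: foot of radius 11 at (cx,cy) base z
zb=89.1-89.8+30
for c in ([576,-97],[576,-94],[576,-100]):
  a=np.linspace(0,6.28,60);P=np.array([proj('side',[c[0]+11*np.cos(t),c[1]+11*np.sin(t),zb]) for t in a]);print(c,'bottom v',P[:,1].max().round(1),'u',P[:,0].min().round(1),P[:,0].max().round(1))
# same check on standing plate pin 2 (556,-185): bottom edge of foot
P=np.array([proj('side',[556+11*np.cos(t),-185+11*np.sin(t),12]) for t in a]);print('plate pin bottom v',P[:,1].max().round(1),P[:,0].mean().round(1))
print([(y,int(i[y,325:328].mean())) for y in range(284,300)])"
```

```text
246 [157, 160, 162, 154, 135, 120, 120, 125, 133, 145, 163, 169, 162, 172, 210, 232, 239, 241, 241, 241]
248 [138, 138, 137, 130, 116, 105, 103, 104, 105, 106, 107, 109, 118, 155, 204, 230, 236, 237, 232, 220]
249 [138, 138, 137, 129, 117, 105, 102, 102, 102, 102, 101, 103, 116, 156, 205, 230, 235, 233, 219, 188]
250 [138, 138, 137, 131, 118, 107, 102, 102, 101, 102, 101, 104, 119, 160, 207, 230, 235, 232, 216, 180]
251 [138, 138, 137, 132, 121, 110, 104, 103, 102, 102, 103, 109, 132, 174, 215, 232, 236, 234, 227, 208]
col [(240, 125), (241, 117), (242, 119), (243, 137), (244, 157), (245, 158), (246, 141), (247, 119), (248, 105), (249, 102), (250, 101), (251, 102), (252, 105), (253, 115), (254, 124), (255, 124), (256, 123), (257, 129), (258, 139), (259, 155), (260, 183), (261, 217), (262, 231), (263, 234)]
[576, -97] bottom v 254.4 u 327.8 337.8
[576, -94] bottom v 253.4 u 327.7 337.7
[576, -100] bottom v 255.5 u 327.8 337.9
plate pin bottom v 292.9 325.4
[(284, 202), (285, 183), (286, 144), (287, 112), (288, 102), (289, 101), (290, 102), (291, 108), (292, 127), (293, 167), (294, 211), (295, 230), (296, 234), (297, 234), (298, 234), (299, 234)]
```

The foot agrees with the mark to about 2 mm; I shift 1 mm toward -y and lower slowly, watching the force.

Call:
send_rows --series '[{"ax": 0, "ay": 0, "az": 0, "dx": 0, "dy": 0.1, "dz": 0.4, "hand": 1}, {"ax": 0, "ay": 0, "az": 0, "dx": 0, "dy": 0.1, "dz": 0.8, "hand": 1}, {"ax": 0, "ay": 0, "az": 0, "dx": 0, "dy": 0.1, "dz": 1.1, "hand": 1}, {"ax": 0, "ay": 0, "az": 0, "dx": 0, "dy": 0.1, "dz": 1.3, "hand": 1}, {"ax": 0, "ay": 0, "az": 0, "dx": 0, "dy": 0.1, "dz": 1.45, "hand": 1}, {"ax": 0, "ay": 0, "az": 0, "dx": 0, "dy": 0.1, "dz": 1.55, "hand": 1}, {"ax": 0, "ay": 0, "az": 0, "dx": 0, "dy": 0.1, "dz": 1.6, "hand": 1}, {"ax": 0, "ay": 0, "az": 0, "dx": 0, "dy": 0.1, "dz": 1.6, "hand": 1}, {"ax": 0, "ay": 0, "az": 0, "dx": 0, "dy": 0.1, "dz": 1.6, "hand": 1}]'

```text
clock: 13.95
eef_pos: [577.3, -98.7, 72.4]
tool_rot: [3.142, -0.0, -0.226]
force: [-0.6, 0.2, -0.9]
width: 13.0
gripper_force: 58.5
```

Call:
send_rows --series '[{"ax": 0, "ay": 0, "az": 0, "dx": 0, "dy": 0, "dz": 0.04, "hand": 1}, {"ax": 0, "ay": 0, "az": 0, "dx": 0, "dy": 0, "dz": 0.08, "hand": 1}, {"ax": 0, "ay": 0, "az": 0, "dx": 0, "dy": 0, "dz": 0.08, "hand": 1}, {"ax": 0, "ay": 0, "az": 0, "dx": 0, "dy": 0, "dz": 0.08, "hand": 1}]'

```text
clock: 14.35
eef_pos: [577.4, -98.7, 71.9]
tool_rot: [-3.142, -0.001, -0.226]
force: [0.8, -0.5, 4.0]
width: 13.2
gripper_force: 58.6
```

Contact at the expected height. I check the foot's outline on the plate before letting go.

```bash
python3 -c "
from h import *
i=np.mean([cv2.cvtColor(get_image('side')['pixels'],cv2.COLOR_RGB2GRAY).astype(float) for _ in range(6)],0)
for y in (252,255,257): print(y,i[y,324:344].astype(int).tolist())
print('col',[(y,int(i[y,331:335].mean())) for y in range(246,270)])
a=np.linspace(0,6.28,60)
for c in ([576,-97],[576,-94],[576,-100]):
  for z in(38,12):
    P=np.array([proj('side',[c[0]+11*np.cos(t),c[1]+11*np.sin(t),z]) for t in a]);print(c,z,'v',P[:,1].max().round(1),'u',P[:,0].min().round(1),P[:,0].max().round(1))
b=cv2.imread('pics/sa.png',0).astype(float)
# mark cross pixels before: dark deviation centroid
w=b[246:266,322:345];d=np.clip(np.median(w)-w-3,0,None);yy,xx=np.mgrid[246:266,322:345];print('mark centroid',(d*xx).sum()/d.sum(),(d*yy).sum()/d.sum());print(w[::1].astype(int))
"
```

```text
252 [138, 138, 134, 124, 114, 112, 117, 123, 132, 148, 160, 156, 152, 177, 214, 232, 236, 236, 234, 230]
255 [139, 137, 131, 115, 102, 100, 101, 102, 102, 102, 102, 105, 125, 163, 198, 224, 234, 237, 237, 238]
257 [148, 150, 145, 133, 119, 110, 105, 104, 103, 103, 108, 123, 155, 191, 216, 229, 235, 237, 238, 238]
col [(246, 120), (247, 114), (248, 121), (249, 143), (250, 163), (251, 162), (252, 141), (253, 117), (254, 105), (255, 102), (256, 102), (257, 104), (258, 113), (259, 134), (260, 172), (261, 208), (262, 224), (263, 227), (264, 227), (265, 225), (266, 219), (267, 216), (268, 222), (269, 229)]
[576, -97] 38 v 251.7 u 327.7 337.8
[576, -97] 12 v 259.6 u 327.8 337.8
[576, -94] 38 v 250.7 u 327.7 337.8
[576, -94] 12 v 258.6 u 327.8 337.7
[576, -100] 38 v 252.8 u 327.8 337.9
[576, -100] 12 v 260.7 u 327.9 337.8
mark centroid 327.28840020144366 261.1302669128756
[[233 233 233 233 233 232 232 231 230 231 234 235 236 236 234 234 233 234
  236 238 238 237 237]
 [232 232 232 232 232 231 230 230 229 230 232 233 234 233 232 231 231 232
  234 235 235 232 229]
 [232 232 231 231 231 231 230
[... 1017 characters left out ...]
232 233 233 234 235]
 [200 183 173 170 170 172 182 198 212 218 218 220 223 222 222 225 228 231
  233 233 234 234 235]
 [184 169 165 164 164 164 169 184 202 211 213 216 219 221 225 229 231 233
  233 233 234 235 234]
 [174 160 160 162 161 159 161 178 204 218 221 222 224 227 230 231 233 233
  233 233 234 235 235]
 [162 144 148 152 151 145 144 169 206 226 230 230 230 231 232 233 233 234
  234 234 234 235 234]
 [148 119 120 126 125 118 122 158 205 228 232 232 231 232 233 233 233 234
  234 234 235 235 233]
 [139  97  89  91  90  87 103 152 204 228 232 232 232 233 233 234 234 234
  234 234 235 235 232]
 [137  86  70  69  68  71  93 149 203 228 232 232 232 233 233 234 234 235
  234 234 235 235 231]]
```

The foot sits about 2 mm toward -y of the mark (base edge at v=259.8). I lift 2 mm, shift back, lower, press lightly and release.

Call:
send_rows --series '[{"ax": 0, "ay": 0, "az": 0, "dx": 0, "dy": 0, "dz": -0.25, "hand": 1}, {"ax": 0, "ay": 0, "az": 0, "dx": 0.03, "dy": -0.15, "dz": -0.25, "hand": 1}, {"ax": 0, "ay": 0, "az": 0, "dx": 0.03, "dy": -0.15, "dz": -0.25, "hand": 1}, {"ax": 0, "ay": 0, "az": 0, "dx": 0.03, "dy": -0.15, "dz": -0.1, "hand": 1}, {"ax": 0, "ay": 0, "az": 0, "dx": 0.03, "dy": -0.15, "dz": 0, "hand": 1}, {"ax": 0, "ay": 0, "az": 0, "dx": 0.03, "dy": -0.15, "dz": 0.02, "hand": 1}, {"ax": 0, "ay": 0, "az": 0, "dx": 0.03, "dy": -0.15, "dz": 0.02, "hand": 1}, {"ax": 0, "ay": 0, "az": 0, "dx": 0.03, "dy": -0.15, "dz": 0.02, "hand": 1}]'

```text
clock: 15.5
eef_pos: [578.0, -97.2, 71.9]
tool_rot: [-3.141, -0.0, -0.226]
force: [-1.9, 0.2, 4.5]
width: 13.3
gripper_force: 59.1
```

Call:
send_rows --series '[{"ax": 0, "ay": 0, "az": 0, "dx": 0, "dy": 0, "dz": 0, "hand": 0.8}, {"ax": 0, "ay": 0, "az": 0, "dx": 0, "dy": 0, "dz": 0, "hand": 0.75}, {"ax": 0, "ay": 0, "az": 0, "dx": 0, "dy": 0, "dz": 0, "hand": 0.65}, {"ax": 0, "ay": 0, "az": 0, "dx": 0, "dy": 0, "dz": 0, "hand": 0.5}, {"ax": 0, "ay": 0, "az": 0, "dx": 0, "dy": 0, "dz": 0, "hand": 0.4}, {"ax": 0, "ay": 0, "az": 0, "dx": 0, "dy": 0, "dz": 0, "hand": 0.4}, {"ax": 0, "ay": 0, "az": 0, "dx": 0, "dy": 0, "dz": 0, "hand": 0.4}, {"ax": 0, "ay": 0, "az": 0, "dx": 0, "dy": 0, "dz": 0, "hand": 0.4}]'

```text
clock: 16.3
eef_pos: [577.9, -97.3, 71.3]
tool_rot: [-3.142, -0.0, -0.226]
force: [-0.9, 0.6, 0.2]
width: 51.1
gripper_force: 0.0
```

Call:
send_rows --series '[{"ax": 0, "ay": 0, "az": 0, "dx": 0, "dy": 0, "dz": -1, "hand": 0.4}, {"ax": 0, "ay": 0, "az": 0, "dx": 0, "dy": 0, "dz": -3, "hand": 0.4}, {"ax": 0, "ay": 0, "az": 0, "dx": 0, "dy": 0, "dz": -5, "hand": 0.4}, {"ax": 0, "ay": 0, "az": 0, "dx": 0, "dy": 0, "dz": -8, "hand": 0.4}, {"ax": 0, "ay": 0, "az": 0, "dx": 0, "dy": 0, "dz": -12, "hand": 0.4}, {"ax": 0, "ay": 0, "az": 0, "dx": 0, "dy": 0, "dz": -16, "hand": 0.4}, {"ax": 0, "ay": 0, "az": 0, "dx": 0, "dy": 0, "dz": -18, "hand": 0.4}, {"ax": 0, "ay": 0, "az": 0, "dx": 0, "dy": 0, "dz": -18, "hand": 0.4}, {"ax": 0, "ay": 0, "az": 0, "dx": 0, "dy": 0, "dz": -18, "hand": 0.4}]'

```text
clock: 17.2
eef_pos: [577.7, -97.2, 252.0]
tool_rot: [-3.141, -0.001, -0.226]
force: [0.3, -0.6, -0.1]
width: 50.7
gripper_force: 0.0
```

```bash
python3 -c "
from h import *
i=np.mean([cv2.cvtColor(get_image('side')['pixels'],cv2.COLOR_RGB2GRAY).astype(float) for _ in range(6)],0)
for y in (222,226,230,240,255): print(y,i[y,324:344].astype(int).tolist())
print('col',[(y,int(i[y,331:335].mean())) for y in range(216,266)])
for z in (102,88,60,38,12): print(z,proj('side',[576,-96,z]).round(1))
s=read_state();print(s['clock'],s['eef_pos'].round(1) if hasattr(s['eef_pos'],'round') else s['eef_pos'],s['width'],s['gripper_force'],s['force'])"
```

```text
222 [106, 107, 107, 106, 106, 105, 105, 104, 104, 104, 103, 103, 103, 102, 101, 100, 99, 99, 97, 94]
226 [73, 72, 73, 73, 82, 104, 132, 152, 161, 162, 160, 146, 121, 92, 77, 74, 74, 78, 82, 89]
230 [145, 144, 143, 141, 132, 113, 94, 97, 104, 105, 100, 99, 111, 133, 154, 178, 203, 219, 226, 232]
240 [242, 242, 243, 242, 242, 237, 217, 168, 121, 110, 147, 207, 236, 242, 242, 243, 242, 242, 242, 242]
255 [231, 224, 205, 168, 128, 107, 102, 101, 101, 101, 102, 104, 117, 148, 189, 222, 234, 237, 237, 238]
col [(216, 153), (217, 152), (218, 145), (219, 131), (220, 116), (221, 107), (222, 104), (223, 104), (224, 115), (225, 139), (226, 159), (227, 164), (228, 158), (229, 135), (230, 101), (231, 76), (232, 67), (233, 67), (234, 68), (235, 70), (236, 76), (237, 91), (238, 113), (239, 129), (240, 136), (241, 138), (242, 138), (243, 138), (244, 137), (245, 134), (246, 130), (247, 127), (248, 135), (249, 160), (250, 181), (251, 176), (252, 145), (253, 114), (254, 102), (255, 101), (256, 102), (257, 105), (258, 119), (259, 146), (260, 182), (261, 218), (262, 232), (263, 236), (264, 236), (265, 236)]
102 [332.7 226.8]
88 [332.7 231.5]
60 [332.7 240.6]
38 [332.8 247.6]
12 [332.8 255.5]
17.55 [577.4 -97.2 250.5] 51.160178879721876 0.0 [-0.1454771   0.45020392 -0.39984724]
```

The pin stands upright: head, stem and foot all centred at u≈332.6, with the base 1–2 mm from the mark, and the gripper is clear.

```bash
python3 -c "
from cell import finish_job
print(finish_job())"
```

```text
the job is handed in; nothing more can be done
None
```

The job is handed in at about 17.6 s of the 67 s allowed: the matching pin stands upright and free of the gripper on the free mark, 1–2 mm off the cross by camera; I did not re-check the other pins, and no verdict came back.

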